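# Stagger the berry trays for the cold room

## Task

Carry on the staggered stack of strawberry trays for the cold room: put the two loose blue trays on it, in either order, so that the first lines up with the bottom tray and the other with the second tray, each down on the lips of the one below with its runners between them. Then put the white lid squarely on the top tray. Keep the trays level and set everything down without dropping it, do not shove the stack along or disturb the other things on the bench, and let go.

Things in the scene. Friction and masses are not known exactly. Their poses are not given: they have to be found in the camera images.
- tray_a: bottom tray of the stack, on the bench. All 4 trays are alike: blue plastic, strawberries inside, 200 mm long (x), 132 wide (y), 55 high, 0.45 kg. Origin: centre of the underside. Along each long side runs a lip 11 mm wide (55 to 66 mm from the middle line), top 55 mm above the origin; the end walls are lower (top at 43 mm). Long axes of trays and lid start within 0.15 rad of world x
- tray_b: second tray of the stack, on tray_a, shifted 40 to 50 mm along tray_a's +x. Trays stand on 2 round lengthwise runners (150 x 10 mm, 5 mm below the base plate, outer edges 51.5 mm from the middle line). Stacked, the runners lie inside the lower tray's lips (3.5 mm play each way), the base rests on the lips, origin 50 mm above the lower tray's; free to shift lengthwise
- tray_c: loose tray on the bench, to be stacked; like tray_a. Carrying grip of every tray: the upright divider across its middle, 12 mm thick along x, 116 mm long along y, top 43 mm above the origin, rising from the inner floor at 9 mm. The floor is free of fruit for 35 mm along x either side of the divider; fruit no higher than 38 mm above the origin
- tray_d: loose tray on the bench, to be stacked; same as tray_c, origin at the centre of its underside
- lid: white flat lid, 200 mm long (x), 132 wide (y), 0.16 kg, lying on the bench on 2 runners like the trays' (they fit between a tray's lips). Plate 5 to 9 mm above the origin; upright grip bar across its middle, 14 mm thick along x, 90 mm long along y, 9 to 35 mm above the origin. Origin: centre of the underside; on a tray it lies 50 mm above that tray's origin
- bowl: bystander: steel mixing bowl 216 mm across, 92 mm high, with a yellow colander of strawberries in it; origin under its centre
- cup_tray: bystander, fixed: green serving tray 240 x 340 mm with six white paper cups standing on it, 91 mm high over all; origin under its centre
- clamshell: bystander: clear plastic clamshell box of strawberries, 135 x 180 x 73 mm; origin under its centre
- cups: bystander: upright stack of nested white paper cups, upside down, 86 mm across, 145 mm high; origin under its centre
There are look-alikes about, which are no part of the job. Leave any yellow look-alike of the tray_c alone. Leave any yellow look-alike of the tray_d alone.

How it is judged (in metres and radians):
On the way, in this order (a step that is already met when the one before it is completed fails the run):
1. one loose tray rests seated on tray_b, in line with tray_a, let go ((((x of tray_c in the frame of tray_a between -0.015 and 0.015 m and y of tray_c in the frame of tray_a between -0.012 and 0.012 m and z of tray_c in the frame of tray_a between 0.0975 and 0.1025 m and angle between the x axis of tray_c and the x axis of tray_a, either way round below 0.08 rad and angle between tray_c's own z axis and vertical below 0.03 rad) and linear speed of tray_c below 0.02 m/s and contact force between the fingers and tray_c below 0.2 N) or ((x of tray_d in the frame of tray_a between -0.015 and 0.015 m and y of tray_d in the frame of tray_a between -0.012 and 0.012 m and z of tray_d in the frame of tray_a between 0.0975 and 0.1025 m and angle between the x axis of tray_d and the x axis of tray_a, either way round below 0.08 rad and angle between tray_d's own z axis and vertical below 0.03 rad) and linear speed of tray_d below 0.02 m/s and contact force between the fingers and tray_d below 0.2 N))), for 0.2 s.
2. the other loose tray rests seated on it, in line with tray_b, let go ((((x of tray_c in the frame of tray_a between -0.015 and 0.015 m and y of tray_c in the frame of tray_a between -0.012 and 0.012 m and z of tray_c in the frame of tray_a between 0.0975 and 0.1025 m and angle between the x axis of tray_c and the x axis of tray_a, either way round below 0.08 rad and angle between tray_c's own z axis and vertical below 0.03 rad) and (x of tray_d in the frame of tray_b between -0.015 and 0.015 m and y of tray_d in the frame of tray_b between -0.012 and 0.012 m and z of tray_d in the frame of tray_b between 0.0975 and 0.1025 m and angle between the x axis of tray_d and the x axis of tray_b, either way round below 0.08 rad and angle between tray_d's own z axis and vertical below 0.03 rad) and linear speed of each of tray_c, tray_d below 0.02 m/s and contact force between the fingers and tray_c below 0.2 N and contact force between the fingers and tray_d below 0.2 N) or ((x of tray_d in the frame of tray_a between -0.015 and 0.015 m and y of tray_d in the frame of tray_a between -0.012 and 0.012 m and z of tray_d in the frame of tray_a between 0.0975 and 0.1025 m and angle between the x axis of tray_d and the x axis of tray_a, either way round below 0.08 rad and angle between tray_d's own z axis and vertical below 0.03 rad) and (x of tray_c in the frame of tray_b between -0.015 and 0.015 m and y of tray_c in the frame of tray_b between -0.012 and 0.012 m and z of tray_c in the frame of tray_b between 0.0975 and 0.1025 m and angle between the x axis of tray_c and the x axis of tray_b, either way round below 0.08 rad and angle between tray_c's own z axis and vertical below 0.03 rad) and linear speed of each of tray_d, tray_c below 0.02 m/s and contact force between the fingers and tray_d below 0.2 N and contact force between the fingers and tray_c below 0.2 N))), for 0.2 s.
3. the lid lies squarely seated on the top tray, let go ((((x of tray_c in the frame of tray_a between -0.015 and 0.015 m and y of tray_c in the frame of tray_a between -0.012 and 0.012 m and z of tray_c in the frame of tray_a between 0.0975 and 0.1025 m and angle between the x axis of tray_c and the x axis of tray_a, either way round below 0.08 rad and angle between tray_c's own z axis and vertical below 0.03 rad) and (x of tray_d in the frame of tray_b between -0.015 and 0.015 m and y of tray_d in the frame of tray_b between -0.012 and 0.012 m and z of tray_d in the frame of tray_b between 0.0975 and 0.1025 m and angle between the x axis of tray_d and the x axis of tray_b, either way round below 0.08 rad and angle between tray_d's own z axis and vertical below 0.03 rad) and (x of lid in the frame of tray_d between -0.012 and 0.012 m and y of lid in the frame of tray_d between -0.008 and 0.008 m and z of lid in the frame of tray_d between 0.0475 and 0.0525 m and angle between the x axis of lid and the x axis of tray_d, either way round below 0.08 rad and angle between lid's own z axis and vertical below 0.03 rad) and linear speed of lid below 0.02 m/s and contact force between the fingers and lid below 0.2 N) or ((x of tray_d in the frame of tray_a between -0.015 and 0.015 m and y of tray_d in the frame of tray_a between -0.012 and 0.012 m and z of tray_d in the frame of tray_a between 0.0975 and 0.1025 m and angle between the x axis of tray_d and the x axis of tray_a, either way round below 0.08 rad and angle between tray_d's own z axis and vertical below 0.03 rad) and (x of tray_c in the frame of tray_b between -0.015 and 0.015 m and y of tray_c in the frame of tray_b between -0.012 and 0.012 m and z of tray_c in the frame of tray_b between 0.0975 and 0.1025 m and angle between the x axis of tray_c and the x axis of tray_b, either way round below 0.08 rad and angle between tray_c's own z axis and vertical below 0.03 rad) and (x of lid in the frame of tray_c between -0.012 and 0.012 m and y of lid in the frame of tray_c between -0.008 and 0.008 m and z of lid in the frame of tray_c between 0.0475 and 0.0525 m and angle between the x axis of lid and the x axis of tray_c, either way round below 0.08 rad and angle between lid's own z axis and vertical below 0.03 rad) and linear speed of lid below 0.02 m/s and contact force between the fingers and lid below 0.2 N))), for 0.2 s.
At the end, for the whole second after the job is handed in: one loose tray seated in line with tray_a, the other on it in line with tray_b (15 mm lengthwise, 12 sideways, 0.08 rad, level, height within 2.5 mm); lid seated level on top (12 mm lengthwise, 8 sideways); tray_b still seated on tray_a, 30 to 65 mm along; all at rest (x of tray_b in the frame of tray_a between 0.03 and 0.065 m and y of tray_b in the frame of tray_a between -0.008 and 0.008 m and z of tray_b in the frame of tray_a between 0.0475 and 0.0525 m and angle between the x axis of tray_b and the x axis of tray_a, either way round below 0.08 rad and angle between tray_b's own z axis and vertical below 0.03 rad and (((x of tray_c in the frame of tray_a between -0.015 and 0.015 m and y of tray_c in the frame of tray_a between -0.012 and 0.012 m and z of tray_c in the frame of tray_a between 0.0975 and 0.1025 m and angle between the x axis of tray_c and the x axis of tray_a, either way round below 0.08 rad and angle between tray_c's own z axis and vertical below 0.03 rad) and (x of tray_d in the frame of tray_b between -0.015 and 0.015 m and y of tray_d in the frame of tray_b between -0.012 and 0.012 m and z of tray_d in the frame of tray_b between 0.0975 and 0.1025 m and angle between the x axis of tray_d and the x axis of tray_b, either way round below 0.08 rad and angle between tray_d's own z axis and vertical below 0.03 rad) and (x of lid in the frame of tray_d between -0.012 and 0.012 m and y of lid in the frame of tray_d between -0.008 and 0.008 m and z of lid in the frame of tray_d between 0.0475 and 0.0525 m and angle between the x axis of lid and the x axis of tray_d, either way round below 0.08 rad and angle between lid's own z axis and vertical below 0.03 rad)) or ((x of tray_d in the frame of tray_a between -0.015 and 0.015 m and y of tray_d in the frame of tray_a between -0.012 and 0.012 m and z of tray_d in the frame of tray_a between 0.0975 and 0.1025 m and angle between the x axis of tray_d and the x axis of tray_a, either way round below 0.08 rad and angle between tray_d's own z axis and vertical below 0.03 rad) and (x of tray_c in the frame of tray_b between -0.015 and 0.015 m and y of tray_c in the frame of tray_b between -0.012 and 0.012 m and z of tray_c in the frame of tray_b between 0.0975 and 0.1025 m and angle between the x axis of tray_c and the x axis of tray_b, either way round below 0.08 rad and angle between tray_c's own z axis and vertical below 0.03 rad) and (x of lid in the frame of tray_c between -0.012 and 0.012 m and y of lid in the frame of tray_c between -0.008 and 0.008 m and z of lid in the frame of tray_c between 0.0475 and 0.0525 m and angle between the x axis of lid and the x axis of tray_c, either way round below 0.08 rad and angle between lid's own z axis and vertical below 0.03 rad))) and linear speed of each of tray_a, tray_b, tray_c, tray_d, lid below 0.02 m/s); the robot touches nothing.
It fails at once if the stack shoved along: tray_a or tray_b more than 20 mm from where it was (distance of any of tray_a, tray_b from where it was at the start of the episode above 0.02 m).
It fails at once if a tray tipped more than 0.35 rad (angle between any of tray_a, tray_b, tray_c, tray_d's own z axis and vertical above 0.35 rad).
It fails at once if a tray or the lid dropped (falling free of the fingers faster than 0.5 m/s, a drop of about 13 mm) ((contact force between the fingers and tray_c below 0.05 N and linear speed of tray_c above 0.5 m/s) or (contact force between the fingers and tray_d below 0.05 N and linear speed of tray_d above 0.5 m/s) or (contact force between the fingers and lid below 0.05 N and linear speed of lid above 0.5 m/s)).
It fails at once if the bowl, the clamshell or the cup stack moved more than 30 mm (distance of any of bowl, clamshell, cups from where it was at the start of the episode above 0.03 m).
It also fails if it takes over 72 s, if anything falls off the work surface, if the arm or the gripper's body presses on something with over 40 N, if the wrist force passes 120 N, or if a joint passes its speed limit or range.

## Robot

A 7-joint arm with a two-finger parallel gripper is mounted at the origin on the work surface. World frame = base frame: x ahead of the robot, y to its left, z up, the work surface at z = 0. Lengths are in m, angles in degrees, forces in N, time in s.
With the tool pointing down it reaches from about 0.425 to 0.875 m from the base axis. Payload 4.7 kg.
Tool frame: the origin (TCP) lies at the very end of the fingers, on their centre line; the grasp point (between the pads) lies 19 mm behind it; z points along the fingers, y is the line along which they close (so a half turn about z gives the same grasp; the last joint's range is limited). The gripper opens to 87 mm and grips with 3 to 60 N. Pads are 19 mm wide; open, the fingers measure 117 mm over their backs; the gripper's body (75 mm by 190 mm) begins 51 mm behind the grasp point.
Start: joints at [75.235, 18.392, -4.016, 83.108, 1.295, 78.541, -3.26], TCP at [0.174, -0.626, 0.223] pointing down, gripper open.
Joint ranges: [-163.93, 163.93], [-17.29, 119.83], [-79.2, 71.16], [3.27, 140.29], [-89.18, 269.18], [5.43, 117.66], [-154.24, 154.24]. Speed limits (degrees/s): [147.25, 147.25, 180, 180, 180, 180, 180].

## Interface

Orientations are given as [roll, pitch, yaw] about the fixed x, y, z axes, in that order (R = Rz(yaw) Ry(pitch) Rx(roll)).
In Python, from cell import get_obs, read_camera, sign_off, silhouettes gives the robot as it stands.
- The arm moves only by the tool play_rows, never from a script. Its argument "steps" is a list that holds one entry, the list of rows, each a list of 7 numbers: the shift along the tool's x, y, z in m, then the turn, a rotation vector about the tool's x, y, z in rad, then the finger opening in m, from 0 to 0.087. A call has 1 to 12 rows; each row shifts and turns the commanded pose from where the row before left it, along the tool's axes as they then stand; what a row does not reach is not made up. A row lasts 1/10 s, in which the tool goes at most 50 mm and 8.59 degrees, less where a joint would pass 70% of its speed; a pose out of reach is approached as far as the arm can. A call is refused whole if a number of a shift passes 0.05 or a number of a turn 0.15, either way. A call with a gripper value outside its range is refused whole. The fingers move at their own pace and stop on an object; "force" is the grip in N (left out, the last holds). Time passes only in rows, so rows that do not move let the fingers close. It gives the time, the measured TCP pose, the force, the opening and the grip force at its end, in the units of the state.
- get_obs(): the state, without advancing time (a new reading comes with each control period).
- read_camera(name): name is "side" or "top" or "wrist"; returns a dict with "frame" (384x512x3 uint8, red, green, blue), "intrinsics" (3x3 intrinsics, pixels), "view" (4x4, takes a point from world to camera coordinates). Camera axes: x right, y up, looking along -z (the intrinsics and any distortion apply to the point x, -y, -z); pixel columns grow to the right and rows downward; lengths in m; the calibration is good to about 2 mm. A picture is of the moment at which its call begins. There is no depth.
- sign_off(): hands the job in; it is judged then, once.
Trained networks look in the newest picture that a camera, given by its name, has taken for a name from the list of things; names that differ only in an ending like _2 or _b are one class to them, and where a whole thing is asked for, a point or a joint stands for the part that bears it (a point fixed in the world has none). Each returns a list of dicts, best first, with "p" (0 to 1); they miss things now and then, are a little off and sometimes report something else, mostly with a low value. They report only what shows in the picture. A call takes as long as a camera call. They do not tell look-alikes from the thing itself.
- silhouettes(camera, name): "pixels" (384x512 bool, what is visible of it) and "extent" ([left, top, right, bottom] in pixels, round what is visible of it).
The state is a dict: "time_s": time; "qpos": joint angles; "joint_velocities": joint speeds; "effort": joint torques, N m; "tool_pos": TCP position; "tool_rot": TCP orientation; "force": force on the tool from outside, world axes, zero at the start; "wrist_torque": the same for the moment, N m; "grip_width": finger opening in m; "grasp_force": force on a finger pad.
Only numpy, scipy, OpenCV 4.12 (cv2) and the standard library are available. Lean on these libraries where they do the work, as an engineer would, in place of code of your own. Each camera call takes 0.05 s, during which the arm holds its last target. There are 200 camera calls.

## Working session

There is one attempt and no reset: what is moved stays moved. The work goes in short steps, Python scripts to look and compute and a tool call to move; the robot and the scene stay as the last step left them, time stands still between calls to the robot, and variables do not carry over. Pictures are saved under pics/ and viewed, at most 10 in all, crops included, and the job is handed in when it is done.

Besides the shell and the picture viewer there is one more tool, called after "Call:" by a JSON object that holds its "op" and its "data", one argument or row to a line. play_rows: Moves the arm, as the interface text tells. Its arguments: {"type":"object","properties":{"steps":{"type":"array","items":{"type":"array","items":{"type":"array","items":{"type":"number"}}}},"force":{"type":"number"}},"required":["steps"]}

```bash
mkdir -p pics; ls; python3 - <<'E'
from cell import *
import cv2,numpy as np
o=get_obs();print({k:np.round(v,3).tolist() for k,v in o.items()})
ims=[]
for c in("top","side"):
    r=read_camera(c);ims.append(r["frame"]);np.savez(f"pics/{c}0.npz",**r)
    print(c,r["intrinsics"].tolist(),np.round(r["view"],4).tolist())
    for n in("tray_a","lid"):
        for s in silhouettes(c,n):print(n,round(s["p"],2),s["extent"],s["pixels"].sum(),s["frame"][s["pixels"]].mean(0) if "frame" in s else r["frame"][s["pixels"]].mean(0).astype(int))
im=np.vstack(ims);im=cv2.resize(im,(400*1,600)) if 0 else im
cv2.imwrite("pics/top0.png",cv2.resize(ims[0][...,::-1],(800,600)))
cv2.imwrite("pics/side0.png",cv2.resize(ims[1][...,::-1],(800,600)))
E
```

```text
pics
{'time_s': 0.0, 'qpos': [75.235, 18.438, -4.017, 83.176, 1.295, 78.541, -3.26], 'joint_velocities': [0.008, -0.111, 0.054, 0.065, -0.085, 0.059, -0.077], 'effort': [0.001, -49.129, -0.404, -31.252, -0.064, 0.044, 0.0], 'tool_pos': [0.174, -0.626, 0.221], 'tool_rot': [-179.891, 0.006, 15.576], 'force': [0.128, -0.323, 0.219], 'wrist_torque': [0.027, 0.01, -0.016], 'grasp_force': 0.0, 'grip_width': 0.087}
top [[434.9606428485683, 0.0, 250.80091925801196], [0.0, 434.9606428485683, 191.30140007729483], [0.0, 0.0, 1.0]] [[0.0106, -0.9996, 0.0276, -0.0582], [0.9962, 0.013, 0.0857, -0.5318], [-0.086, 0.0266, 0.9959, -1.409], [0.0, 0.0, 0.0, 1.0]]
tray_a 0.95 [308.3, 167.7, 353.1, 229.4] 2531 [73 62 95]
tray_a 0.89 [104.1, 80.7, 177.3, 150.8] 2571 [158 142  60]
tray_a 0.88 [83.3, 253.7, 162.0, 322.8] 2828 [160 145  62]
tray_a 0.84 [118.7, 169.7, 167.5, 238.4] 2538 [74 62 96]
tray_a 0.7 [173.3, 170.2, 225.2, 236.8] 2792 [ 78  69 104]
tray_a 0.66 [174.4, 235.1, 219.2, 252.9] 510 [90 63 87]
tray_a 0.66 [293.7, 249.6, 370.7, 326.4] 2807 [157 145  63]
lid 0.63 [242.4, 188.5, 288.2, 254.4] 2336 [193 198 195]
side [[365.11238318782415, 0.0, 247.72440201623135], [0.0, 365.11238318782415, 195.6309072354023], [0.0, 0.0, 1.0]] [[-0.9298, -0.3681, 0.0084, 0.4679], [0.2647, -0.6523, 0.7102, -0.1964], [-0.2559, 0.6626, 0.7039, -1.212], [0.0, 0.0, 0.0, 1.0]]
tray_a 0.91 [175.4, 242.3, 253.2, 307.0] 3085 [ 70  54 100]
tray_a 0.76 [207.7, 192.8, 275.5, 248.1] 2420 [58 48 93]
tray_a 0.72 [213.7, 228.0, 285.9, 264.7] 1075 [52 37 69]
tray_a 0.69 [243.2, 140.3, 298.8, 175.5] 1428 [54 46 91]
tray_a 0.68 [309.2, 150.4, 370.1, 198.0] 1585 [167 140   5]
tray_a 0.63 [254.0, 277.7, 337.3, 358.8] 3606 [202 178   2]
tray_a 0.56 [97.6, 220.1, 173.5, 283.4] 2558 [187 160   2]
lid 0.6 [243.4, 181.7, 299.0, 216.6] 1188 [245 240 226]
```

View pics/top0.png

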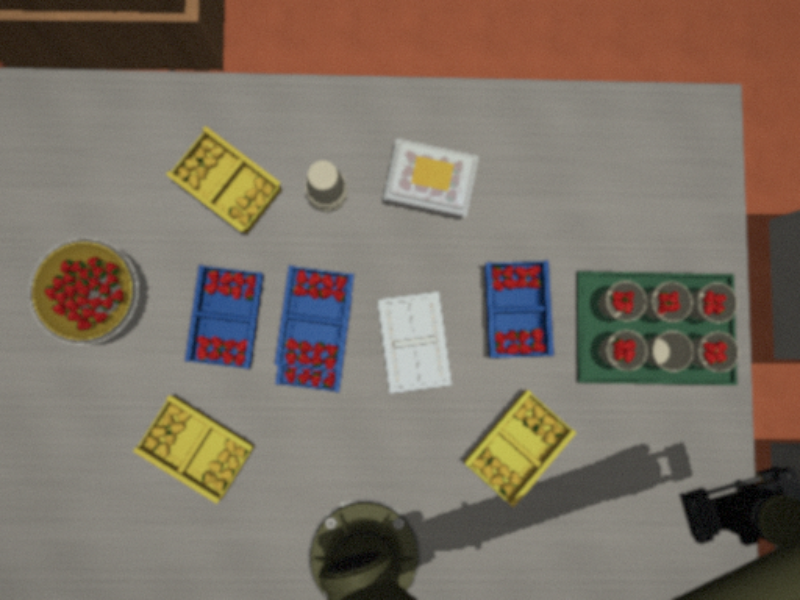

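View pics/side0.png

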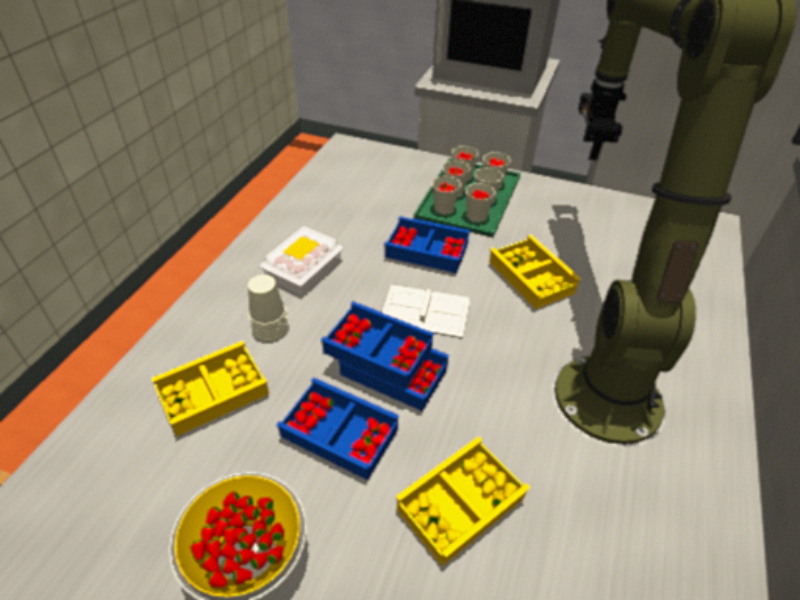

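The top view (800x600) shows loose blue trays at (225,316) and (518,309). The stack is at (315,328), with tray_b on top shifted towards +x (up in the picture). The lid is at (415,341), and the yellow look-alikes sit at the diagonals.

```bash
cat > h.py <<'E'
import numpy as np,cv2
from scipy.optimize import minimize
from scipy.spatial.transform import Rotation as R
from cell import *
def proj(r,P):
    P=np.c_[P,np.ones(len(P))]@r["view"].T
    q=np.c_[P[:,0],-P[:,1],-P[:,2]]@r["intrinsics"].T
    return q[:,:2]/q[:,2:]
def pix2w(r,uv,z):
    K,V=r["intrinsics"],r["view"];d=np.linalg.inv(K)@[uv[0],uv[1],1];d=V[:3,:3].T@[d[0],-d[1],-d[2]]
    c=-V[:3,:3].T@V[:3,3];return c+d*(z-c[2])/d[2]
TRAY=[(100,66,55),(75,51,0),(100,66,5)];LID=[(100,66,9),(100,66,5)]
def model(p,z0,M):
    x,y,a=p;P=np.array([[sx*X,sy*Y,Z] for X,Y,Z in M for sx in(-1,1) for sy in(-1,1)])/1000
    c,s=np.cos(a),np.sin(a);return np.c_[x+c*P[:,0]-s*P[:,1],y+s*P[:,0]+c*P[:,1],z0+P[:,2]]
def fit(r,mask,z0,M,p0=None):
    S=2;m=cv2.resize(mask.astype(np.float32),None,fx=S,fy=S,interpolation=cv2.INTER_LINEAR)
    if p0 is None:
        v,u=np.nonzero(mask);p0=[*pix2w(r,(u.mean(),v.mean()),z0+M[0][2]/1500)[:2],0]
    def cost(p):
        h=cv2.convexHull(((proj(r,model(p,z0,M))+.5)*S-.5).astype(np.float32))
        im=np.zeros(m.shape,np.uint8);cv2.fillPoly(im,[np.round(h*64).astype(np.int32)],255,cv2.LINE_AA,6)
        im=im/255.;return 1-np.minimum(im,m).sum()/np.maximum(im,m).sum()
    b=None
    for a in(-.1,0,.1):
        sx=np.array([[0,0,0],[.01,0,0],[0,.01,0],[0,0,.1]])+[p0[0],p0[1],p0[2]+a]
        o=minimize(cost,sx[0],method="Nelder-Mead",options=dict(initial_simplex=sx,xatol=1e-5,fatol=1e-5))
        if b is None or o.fun<b.fun:b=o
    return b.x,b.fun
def goto(x,y,z,yaw):
    "shift in tool axes, and turn about tool z, from measured pose (tool down)"
    o=get_obs();Rt=R.from_euler("xyz",o["tool_rot"],degrees=True)
    d=Rt.inv().apply(np.array([x,y,z])-o["tool_pos"])
    w=(Rt.inv()*R.from_euler("xyz",[180,0,yaw],degrees=True)).as_rotvec()
    print("shift",d.round(4).tolist(),"turn",w.round(3).tolist(),"now",o["tool_pos"],o["tool_rot"])
E
python3 - <<'E'
from h import *
for c in("top","side"):
    r=read_camera(c)
    for n,M in(("tray_a",TRAY),("lid",LID)):
        for s in silhouettes(c,n):
            col=np.median(r["frame"][s["pixels"]],0)
            if n=="tray_a" and col[0]>140:continue
            for z in((0,.05) if n=="tray_a" else (0,)):
                p,f=fit(r,s["pixels"],z,M);print(c,n,z,s["extent"],p.round(4),round(f,3))
w=read_camera("wrist");print(w["view"].round(3).tolist(),w["intrinsics"].tolist())
cc=-w["view"][:3,:3].T@w["view"][:3,3];o=get_obs();Rt=R.from_euler("xyz",o["tool_rot"],degrees=True)
print("cam in tool",Rt.inv().apply(cc-o["tool_pos"]),(Rt.inv()*R.from_matrix(w["view"][:3,:3].T)).as_matrix().round(3).tolist())
E
```

```text
top tray_a 0 [176.2, 171.6, 226.0, 236.3] [ 0.4875  0.1106 -0.1206] 0.042
top tray_a 0.05 [176.2, 171.6, 226.0, 236.3] [ 0.4859  0.106  -0.1261] 0.046
top tray_a 0 [174.2, 232.9, 219.9, 252.3] [0.3831 0.1216 0.0063] 0.819
top tray_a 0.05 [174.2, 232.9, 219.9, 252.3] [ 0.3871  0.1103 -0.1427] 0.831
top tray_a 0 [309.3, 169.6, 355.1, 233.2] [ 0.5126 -0.3152  0.0241] 0.071
top tray_a 0.05 [309.3, 169.6, 355.1, 233.2] [ 0.512  -0.3039  0.0095] 0.133
top lid 0 [240.9, 186.3, 291.1, 254.4] [ 0.444  -0.0991  0.1488] 0.029
side tray_a 0 [216.6, 224.7, 287.9, 264.2] [ 0.445   0.1072 -0.109 ] 0.605
side tray_a 0.05 [216.6, 224.7, 287.9, 264.2] [ 0.4343  0.1407 -0.1397] 0.642
side tray_a 0 [174.2, 244.9, 255.6, 310.6] [ 0.4904  0.2908 -0.1344] 0.055
side tray_a 0.05 [174.2, 244.9, 255.6, 310.6] [ 0.4802  0.3155 -0.1071] 0.142
side tray_a 0 [244.4, 138.2, 300.4, 176.2] [ 0.5151 -0.3185  0.0938] 0.083
side tray_a 0.05 [244.4, 138.2, 300.4, 176.2] [ 0.4997 -0.2583  0.1174] 0.162
side tray_a 0 [205.5, 194.0, 276.0, 248.2] [ 0.5007  0.0626 -0.1103] 0.038
side tray_a 0.05 [205.5, 194.0, 276.0, 248.2] [ 0.4857  0.1023 -0.1072] 0.065
side lid 0 [244.4, 180.5, 300.3, 215.4] [ 0.4454 -0.1055  0.0805] 0.112
[[0.268, -0.963, 0.001, -0.651], [0.934, 0.26, -0.246, 0.03], [0.237, 0.067, 0.969, -0.39], [0.0, 0.0, 0.0, 1.0]] [[273.35498598595444, 0.0, 257.1915664745871], [0.0, 273.35498598595444, 196.75676445716314], [0.0, 0.0, 1.0]]
cam in tool [ 0.06638701  0.00095204 -0.16390674] [[-0.0, 0.969, 0.246], [1.0, 0.0, -0.001], [-0.001, 0.246, -0.969]]
```

```bash
python3 - <<'E'
from h import *
goto(.513,-.316,.24,91)
E
```

```text
shift [0.4094, -0.2079, -0.0174] turn [0.0, 0.0, -1.316] now [ 0.17449001 -0.62616045  0.22261542] [1.79992584e+02 4.26592938e-03 1.55757395e+01]
```

Call:
{"op": "play_rows", "data": {
  "steps": [
    [[0.034, -0.0173, -0.0014, 0, 0, 0, 0.03], [0.034, -0.0173, -0.0014, 0, 0, 0, 0.03], [0.034, -0.0173, -0.0014, 0, 0, 0, 0.03], [0.034, -0.0173, -0.0014, 0, 0, 0, 0.03], [0.034, -0.0173, -0.0014, 0, 0, 0, 0.03], [0.034, -0.0173, -0.0014, 0, 0, 0, 0.03], [0.034, -0.0173, -0.0014, 0, 0, 0, 0.03], [0.034, -0.0173, -0.0014, 0, 0, 0, 0.03], [0.034, -0.0173, -0.0014, 0, 0, 0, 0.03], [0.034, -0.0173, -0.0014, 0, 0, 0, 0.03], [0.034, -0.0173, -0.0014, 0, 0, 0, 0.03], [0.034, -0.0173, -0.0014, 0, 0, 0, 0.03]]
  ]
}}

```text
time_s: 1.85
tool_pos: [0.5127, -0.3156, 0.2397]
tool_rot: [180.0, -0.0, 15.6]
force: [0.6, -0.2, -0.4]
grip_width: 0.03
grasp_force: 0.0
```

Call:
{"op": "play_rows", "data": {
  "steps": [
    [[0, 0, 0, 0, 0, -0.12, 0.03], [0, 0, 0, 0, 0, -0.12, 0.03], [0, 0, 0, 0, 0, -0.12, 0.03], [0, 0, 0, 0, 0, -0.12, 0.03], [0, 0, 0, 0, 0, -0.12, 0.03], [0, 0, 0, 0, 0, -0.12, 0.03], [0, 0, 0, 0, 0, -0.12, 0.03], [0, 0, 0, 0, 0, -0.12, 0.03], [0, 0, 0, 0, 0, -0.12, 0.03], [0, 0, 0, 0, 0, -0.12, 0.03], [0, 0, 0, 0, 0, -0.116, 0.03], [0, 0, 0, 0, 0, 0, 0.03]]
  ]
}}

```text
time_s: 3.05
tool_pos: [0.5117, -0.3167, 0.2394]
tool_rot: [180.0, 0.0, 91.0]
force: [0.2, -0.5, 0.0]
grip_width: 0.03
grasp_force: 0.0
```

```bash
cat > look.py <<'E'
import sys
from h import *
def look(name,z0,near,pic=None):
    M=LID if name=="lid" else TRAY
    r=read_camera("wrist");o=get_obs();print("tcp",o["tool_pos"].round(4),o["tool_rot"].round(2))
    if pic:cv2.imwrite(f"pics/{pic}.png",r["frame"][...,::-1])
    for s in silhouettes("wrist",name):
        p,f=fit(r,s["pixels"],z0,M,near);print(s["extent"],round(s["p"],2),p.round(4),np.degrees(p[2]).round(2),round(f,3))
E
python3 - <<'E'
from look import *
look("tray_c",0,(.513,-.316,.02),"w1")
goto(.513,-.316,.24,91)
E
```

```text
tcp [ 0.5117 -0.3168  0.2394] [1.7999e+02 1.0000e-02 9.0820e+01]
[1.3, 83.9, 144.3, 238.8] 0.96 [ 0.513 -0.316 -0.08 ] -4.58 1.0
[182.2, 126.1, 338.9, 228.8] 0.72 [ 0.5124 -0.3168  0.0422] 2.42 0.09
shift [0.0007, 0.0013, -0.0006] turn [0.0, 0.0, -0.003] now [ 0.51171145 -0.31673869  0.23941175] [1.79997129e+02 9.30090601e-03 9.08073692e+01]
```

View pics/w1.png

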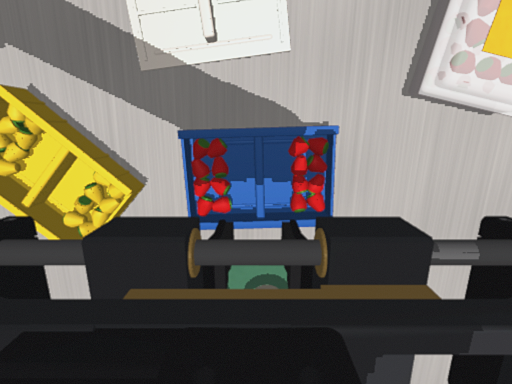

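The wrist picture shows the right-hand blue tray at columns 180–338, rows 126–228. Its near edge runs under the gripper at row ~220, so I'll back off along tool -x for a clear view.

Call:
{"op": "play_rows", "data": {
  "steps": [
    [[-0.03, 0, 0, 0, 0, 0, 0.03], [-0.03, 0, 0, 0, 0, 0, 0.03], [0, 0, 0, 0, 0, 0, 0.03], [0, 0, 0, 0, 0, 0, 0.03]]
  ]
}}

```text
time_s: 3.55
tool_pos: [0.5125, -0.3771, 0.2389]
tool_rot: [-180.0, -0.0, 90.8]
force: [-0.4, -0.1, 0.1]
grip_width: 0.0299
grasp_force: 0.0
```

```bash
cat > look.py <<'E'
from h import *
def hull(r,p,z0,M,S):
    return cv2.convexHull(((proj(r,model(p,z0,M))+.5)*S-.5).astype(np.float32))
def look(kind,near,z0=0,pic=None):
    "kind tray/lid/stack; near=(x,y,yaw) ; colour mask + outline fit"
    r=read_camera("wrist");o=get_obs();print("tcp",o["tool_pos"].round(4),o["tool_rot"].round(2))
    f=r["frame"].astype(int);R_,G,B=f[...,0],f[...,1],f[...,2];M=LID if kind=="lid" else TRAY
    if kind=="lid":m=(f.min(2)>np.percentile(f.min(2),50)+25)
    else:m=((B>1.35*R_)&(B>1.2*G)&(B>45))
    m=cv2.morphologyEx(m.astype(np.uint8),cv2.MORPH_OPEN,np.ones((3,3)))
    cs,_=cv2.findContours(m,cv2.RETR_EXTERNAL,cv2.CHAIN_APPROX_NONE)
    u=proj(r,np.array([[near[0],near[1],z0+.03]]))[0]
    cs=[c for c in cs if cv2.contourArea(c)>1500]
    c=max(cs,key=lambda c:cv2.pointPolygonTest(c,tuple(map(float,u)),True))
    if kind!="stack":c=cv2.convexHull(c)
    m=np.zeros_like(m);cv2.fillPoly(m,[c],1)
    S=2;mm=cv2.resize(m.astype(np.float32),None,fx=S,fy=S)
    def draw(p):
        im=np.zeros(mm.shape,np.uint8)
        hs=[hull(r,p[:3],z0,M,S)]
        if kind=="stack":hs.append(hull(r,[p[0]-p[3]*np.cos(p[2])-p[4]*np.sin(-p[2]),p[1]-p[3]*np.sin(p[2])-p[4]*np.cos(p[2]),p[2]],z0-.05,M,S))
        for h in hs:cv2.fillPoly(im,[np.round(h*64).astype(np.int32)],255,cv2.LINE_AA,6)
        return im/255.
    def cost(p):
        im=draw(p);return 1-np.minimum(im,mm).sum()/np.maximum(im,mm).sum()
    x0=np.array(list(near)+([.045,0] if kind=="stack" else []))
    sx=np.vstack([x0]+[x0+np.eye(len(x0))[i]*[.01,.01,.08,.01,.004][i] for i in range(len(x0))])
    for _ in range(3):
        b=minimize(cost,sx[0],method="Nelder-Mead",options=dict(initial_simplex=sx,xatol=1e-5,fatol=1e-6,maxiter=600))
        sx=sx-sx[0]+b.x
    p=b.x;print(kind,p.round(4),"yaw",np.degrees(p[2]).round(2),"cost",round(b.fun,3))
    if pic:
        im=r["frame"][...,::-1].copy()
        cs,_=cv2.findContours((draw(p)[::2,::2]>.5).astype(np.uint8),cv2.RETR_EXTERNAL,cv2.CHAIN_APPROX_NONE)
        cv2.drawContours(im,[c],-1,(0,0,255),1);cv2.drawContours(im,cs,-1,(0,255,0),1)
        cv2.imwrite(f"pics/{pic}.png",im[:240])
    return p
E
python3 - <<'E'
from look import *
p=look("tray",(.513,-.316,.02),0,"w2")
goto(p[0],p[1],.1,90+np.degrees(p[2]))
E
```

```text
tcp [ 0.513  -0.3758  0.2392] [ 1.800e+02 -6.000e-02  9.093e+01]
tray [ 0.5139 -0.3167  0.0451] yaw 2.59 cost 0.009
shift [0.0589, 0.0019, 0.1392] turn [0.0, -0.001, -0.029] now [ 0.51301636 -0.37583151  0.23918564] [ 1.79997334e+02 -6.08787204e-02  9.09259700e+01]
```

View pics/w2.png

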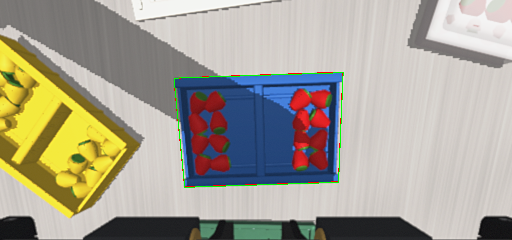

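The fit (green) follows the tray outline closely: columns 176–342, rows 73–187, cost 0.009. Next I go down on the divider.

Call:
{"op": "play_rows", "data": {
  "steps": [
    [[0.03, 0.001, 0, 0, 0, -0.029, 0.029], [0.029, 0.0005, 0, 0, 0, 0, 0.029], [0, 0, 0.04, 0, 0, 0, 0.029], [0, 0, 0.04, 0, 0, 0, 0.029], [0, 0, 0.04, 0, 0, 0, 0.029], [0, 0, 0.04, 0, 0, 0, 0.029], [0, 0, 0.02, 0, 0, 0, 0.029], [0, 0, 0.015, 0, 0, 0, 0.029], [0, 0, 0.01, 0, 0, 0, 0.029], [0, 0, 0, 0, 0, 0, 0.029], [0, 0, 0, 0, 0, 0, 0.029]]
  ]
}}

```text
time_s: 4.7
tool_pos: [0.5133, -0.3178, 0.0355]
tool_rot: [179.9, 0.1, 92.6]
force: [0.1, 1.0, -0.2]
grip_width: 0.029
grasp_force: 0.0
```

```bash
python3 - <<'E'
from h import *
goto(.5139,-.3167,.015,92.6);o=get_obs();print(o["force"],o["grip_width"])
E
```

```text
shift [0.0011, 0.0006, 0.0205] turn [0.001, 0.001, 0.001] now [ 0.51332075 -0.31781305  0.03547269] [1.79916239e+02 6.06640509e-02 9.26428884e+01]
[ 0.09366075  1.03855478 -0.2198256 ] 0.029023556570022185
```

Call:
{"op": "play_rows", "data": {
  "steps": [
    [[0.001, 0.0005, 0.01, 0, 0, 0, 0.029], [0, 0, 0.0105, 0, 0, 0, 0.029], [0, 0, 0, 0, 0, 0, 0.029], [0, 0, 0, 0, 0, 0, 0.0], [0, 0, 0, 0, 0, 0, 0.0], [0, 0, 0, 0, 0, 0, 0.0], [0, 0, 0, 0, 0, 0, 0.0], [0, 0, 0, 0, 0, 0, 0.0], [0, 0, 0, 0, 0, 0, 0.0]]
  ],
  "force": 30
}}

```text
time_s: 5.6
tool_pos: [0.5134, -0.3168, 0.0142]
tool_rot: [179.9, 0.0, 92.6]
force: [1.4, 0.4, 1.2]
grip_width: 0.0116
grasp_force: 30.0
```

Call:
{"op": "play_rows", "data": {
  "steps": [
    [[0, 0, -0.01, 0, 0, 0, 0.0], [0, 0, -0.02, 0, 0, 0, 0.0], [0, 0, -0.03, 0, 0, 0, 0.0], [0, 0, -0.04, 0, 0, 0, 0.0], [0, 0, -0.04, 0, 0, 0, 0.0], [0, 0, -0.04, 0, 0, 0, 0.0], [0, 0, -0.04, 0, 0, 0, 0.0], [0, 0, -0.01, 0, 0, 0, 0.0], [0, 0, 0, 0, 0, 0, 0.0], [0, 0, 0, 0, 0, 0, 0.0]]
  ]
}}

```text
time_s: 6.6
tool_pos: [0.5116, -0.3161, 0.2415]
tool_rot: [-179.8, -0.1, 92.6]
force: [-1.1, -0.3, -4.2]
grip_width: 0.0118
grasp_force: 30.0
```

```bash
python3 - <<'E'
from look import *
o=get_obs();t=o["tool_pos"];print(o["force"],o["grip_width"],o["grasp_force"])
p=look("tray",(t[0],t[1],.045),t[2]-.014,"w3")
goto(.487,.04,.245,83)
E
```

```text
[-1.05863962 -0.32187407 -4.23074887] 0.011757491411741091 30.00003917142749
tcp [ 0.5113 -0.316   0.2409] [-1.7976e+02 -1.6000e-01  9.2630e+01]
tray [ 0.5113 -0.3163  0.045 ] yaw 2.58 cost 0.528
shift [0.3568, -0.008, -0.0031] turn [-0.004, -0.002, 0.168] now [ 0.51133292 -0.31599943  0.24085929] [-1.79757146e+02 -1.61759858e-01  9.26320374e+01]
```

View pics/w3.png

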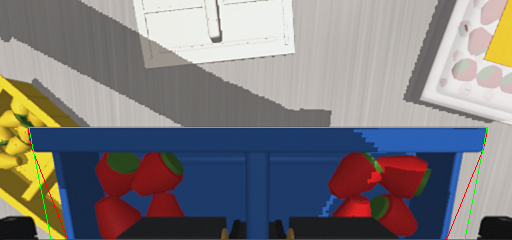

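The tray is held level and lines up with the grip: its far lip is at row 128, as predicted. It hides the lower half of the view, so I stop short of the stack and look at it from the -y side.

Call:
{"op": "play_rows", "data": {
  "steps": [
    [[0.01, 0, -0.01, 0, 0, 0, 0.0], [0.02, -0.001, -0.01, 0, 0, 0, 0.0], [0.03, -0.0015, -0.01, 0, 0, 0, 0.0], [0.035, -0.002, -0.01, 0, 0, 0, 0.0], [0.035, -0.002, 0, 0, 0, 0, 0.0], [0.035, -0.002, 0, 0, 0, 0, 0.0], [0.035, -0.002, 0, 0, 0, 0, 0.0], [0.03, -0.0015, 0, 0, 0, 0, 0.0], [0.025, 0, 0, 0, 0, 0, 0.0], [0.015, 0, 0, 0, 0, 0, 0.0], [0.007, 0, 0, 0, 0, 0, 0.0]]
  ]
}}

```text
time_s: 7.75
tool_pos: [0.4878, -0.0376, 0.2843]
tool_rot: [180.0, 0.0, 92.9]
force: [0.4, 0.2, -3.7]
grip_width: 0.0119
grasp_force: 30.0
```

Call:
{"op": "play_rows", "data": {
  "steps": [
    [[0, 0, 0, 0, 0, 0.04, 0.0], [0, 0, 0, 0, 0, 0.05, 0.0], [0, 0, 0, 0, 0, 0.05, 0.0], [0, 0, 0, 0, 0, 0.028, 0.0], [0, 0, 0, 0, 0, 0, 0.0], [0, 0, 0, 0, 0, 0, 0.0], [0, 0, 0, 0, 0, 0, 0.0]]
  ]
}}

```text
time_s: 8.45
tool_pos: [0.4881, -0.0406, 0.2838]
tool_rot: [-180.0, 0.0, 83.0]
force: [-0.1, -1.1, -5.0]
grip_width: 0.0117
grasp_force: 30.0
```

```bash
python3 - <<'E'
from look import *
p=look("stack",(.486,.106,-.12),.05,"w4")
E
```

```text
tcp [ 0.4882 -0.0405  0.2838] [-1.800e+02  1.000e-02  8.302e+01]
stack [ 0.4829  0.1091 -0.1215  0.0321  0.0043] yaw -6.96 cost 0.016
```

View pics/w4.png

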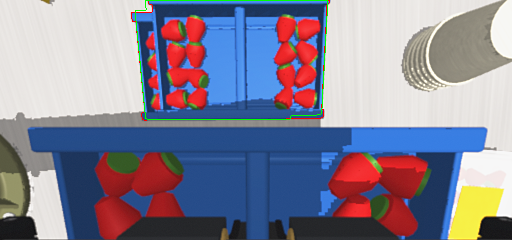

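Call:
{"op": "play_rows", "data": {
  "steps": [
    [[0.005, 0, -0.025, 0, 0, 0, 0.0], [0.005, 0, -0.035, 0, 0, 0, 0.0], [0, 0, -0.01, 0, 0, 0, 0.0], [0, 0, 0, 0, 0, 0, 0.0], [0, 0, 0, 0, 0, 0, 0.0], [0, 0, 0, 0, 0, 0, 0.0]]
  ]
}}

```text
time_s: 9.1
tool_pos: [0.4886, -0.0309, 0.352]
tool_rot: [-179.8, 0.0, 83.0]
force: [-0.6, 0.6, -4.4]
grip_width: 0.0117
grasp_force: 30.0
```

```bash
sed -i 's/m=((B>1.35\*R_)&(B>1.2\*G)&(B>45))/m=((B>1.25*R_+8)\&(B>1.1*G+4)\&(B>25))/; s/im\[:240\]/cv2.resize(im[:130,90:360],None,fx=2.9,fy=2.9,interpolation=cv2.INTER_CUBIC)/' look.py
python3 - <<'E'
from look import *
p=look("stack",(.486,.106,-.12),.05,"w5")
r=read_camera("top")
for s in silhouettes("top","tray_b"):
    if np.median(r["frame"][s["pixels"]],0)[0]<140 and s["pixels"].sum()>2000:
        print("top",s["extent"],fit(r,s["pixels"],.05,TRAY))
E
```

```text
tcp [ 0.4886 -0.0308  0.3521] [-179.84   -0.     82.99]
stack [ 0.4738  0.1012 -0.156  -0.0561  0.1345] yaw -8.94 cost 0.471
top [118.2, 168.8, 169.1, 237.1] (array([ 0.48611124,  0.28532494, -0.0997635 ]), np.float64(0.10157243186909204))
top [175.4, 171.6, 221.7, 234.7] (array([ 0.48582316,  0.10730135, -0.10557088]), np.float64(0.14962120902326037))
```

View pics/w5.png

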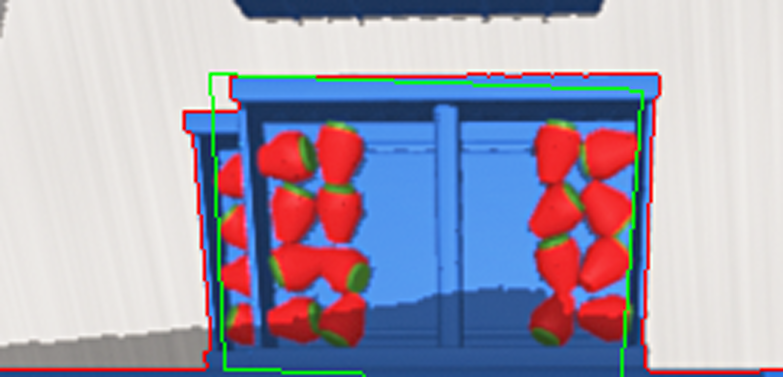

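The stack shows clearly in the crop, but the mask merged with the held tray. I'll use the far-lip corners instead: crop pixels (231,76) and (660,73.5) for tray_b, and (184,112) for tray_a.

```bash
python3 - <<'E'
from look import *
r=read_camera("wrist")
f=lambda x,y,z:pix2w(r,((x+.5)/2.9+89.5,(y+.5)/2.9-.5),z)
L,Rr,A=f(231,76,.105),f(660,73.5,.105),f(184,112,.055)
i1,i2=f(243,103,.105),f(657,97,.105)
e=(Rr-L)[:2];n=np.linalg.norm(e);a=np.arctan2(e[1],e[0]);ex=e/n;ey=np.array([-ex[1],ex[0]])
c=(L+Rr)[:2]/2-.066*ey
print("len",n,"yaw",a,np.degrees(a),"centre",c,"lip in",[(i-c0)for i,c0 in((ey@i1[:2],ey@c),(ey@i2[:2],ey@c))])
print("a corner in b",ex@(A[:2]-c),ey@(A[:2]-c))
# check with mask cut above the held tray: colour mask fit of b only in w4 gave .4829 .1091 -.1215
np.save("pics/b.npy",[*c,a])
E
```

```text
len 0.1983292158214827 yaw -0.11813264926199539 -6.768502225411575 centre [0.48618585 0.10265556] lip in [np.float64(0.05476956517613352), np.float64(0.05628542407101014)]
a corner in b -0.1395943938903411 0.06542860453263845
```

Lengthwise is consistent, with tray_a 40 mm back. The sideways estimates spread over 6 mm, so I take one more look from a spot where both lips show.

Call:
{"op": "play_rows", "data": {
  "steps": [
    [[-0.008, 0, 0.02, 0, 0, 0, 0.0], [-0.008, 0, 0.02, 0, 0, 0, 0.0], [0, 0, 0, 0, 0, 0, 0.0], [0, 0, 0, 0, 0, 0, 0.0], [0, 0, 0, 0, 0, 0, 0.0]]
  ]
}}

```text
time_s: 9.8
tool_pos: [0.4881, -0.0457, 0.315]
tool_rot: [179.9, -0.0, 83.1]
force: [0.8, 0.1, -3.9]
grip_width: 0.0117
grasp_force: 30.0
```

```bash
sed -i 's/    m=cv2.morphologyEx/    if cut:m[cut:]=0\n    m=cv2.morphologyEx/; s/z0=0,pic=None/z0=0,pic=None,cut=0/; s/        return im\/255./        if cut:im[cut*S:]=0\n        return im\/255./' look.py
python3 - <<'E'
from look import *
p=look("stack",(.486,.104,-.118),.05,"w6",cut=125)
E
```

```text
tcp [ 0.4881 -0.0458  0.315 ] [179.89  -0.    83.06]
stack [ 0.4829  0.1062 -0.1213  0.0329  0.0008] yaw -6.95 cost 0.015
```

View pics/w6.png

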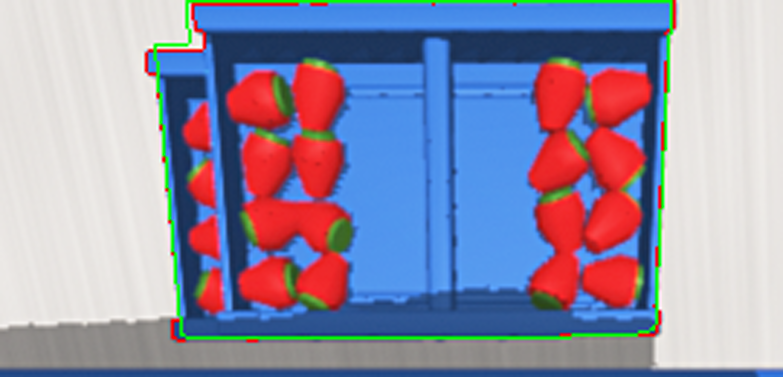

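The fit matches both lips of tray_b. It puts y at 0.106, which agrees with the top camera, and x at 0.486 once the lip ends are included. Now I carry the tray over the spot in line with tray_a.

Call:
{"op": "play_rows", "data": {
  "steps": [
    [[0.01, -0.004, 0, 0, 0, 0, 0.0], [0.02, -0.008, 0, 0, 0, 0, 0.0], [0.03, -0.012, 0.01, 0, 0, 0, 0.0], [0.03, -0.012, 0.02, 0, 0, 0, 0.0], [0.03, -0.012, 0.03, 0, 0, 0, 0.0], [0.02, -0.008, 0.03, 0, 0, 0, 0.0], [0.0104, -0.0048, 0.02, 0, 0, 0, 0.0], [0, 0, 0.01, 0, 0, 0, 0.0], [0, 0, 0, 0, 0, 0, 0.0], [0, 0, 0, 0, 0, 0, 0.0], [0, 0, 0, 0, 0, 0, 0.0]]
  ]
}}

```text
time_s: 10.95
tool_pos: [0.4466, 0.1096, 0.1951]
tool_rot: [179.9, -0.0, 82.9]
force: [-0.5, -0.3, -3.7]
grip_width: 0.0118
grasp_force: 30.0
```

```bash
python3 - <<'E'
from look import *
goto(.4458,.1109,.1245,83.1)
r=read_camera("top");cv2.imwrite("pics/t2.png",cv2.resize(r["frame"][140:270,90:250,::-1],None,fx=4.5,fy=4.5,interpolation=cv2.INTER_CUBIC))
t=get_obs()["tool_pos"]
for s in silhouettes("top","tray_b"):
    if np.median(r["frame"][s["pixels"]],0)[0]<140 and s["pixels"].sum()>2000:
        print(s["extent"],fit(r,s["pixels"],t[2]-.014,TRAY,(t[0],t[1],-.12)))
E
```

```text
shift [0.0011, -0.0011, 0.0706] turn [0.002, -0.0, -0.003] now [0.44659871 0.10962953 0.19511937] [ 1.79877166e+02 -2.13054995e-02  8.29121180e+01]
[119.2, 170.3, 169.6, 235.5] (array([ 0.47555689,  0.25202284, -0.15679969]), np.float64(0.3919543174692892))
```

Call:
{"op": "play_rows", "data": {
  "steps": [
    [[0.001, -0.001, 0.02, 0, 0, -0.003, 0.0], [0, 0, 0.02, 0, 0, 0, 0.0], [0, 0, 0.02, 0, 0, 0, 0.0], [0, 0, 0.0105, 0, 0, 0, 0.0], [0, 0, 0, 0, 0, 0, 0.0], [0, 0, 0, 0, 0, 0, 0.0]]
  ]
}}

```text
time_s: 11.65
tool_pos: [0.4452, 0.1115, 0.1241]
tool_rot: [180.0, -0.0, 83.2]
force: [0.2, 0.4, -3.4]
grip_width: 0.0118
grasp_force: 30.0
```

Call:
{"op": "play_rows", "data": {
  "steps": [
    [[0, 0, 0.003, 0, 0, 0, 0.0], [0, 0, 0.003, 0, 0, 0, 0.0], [0, 0, 0.002, 0, 0, 0, 0.0], [0, 0, 0, 0, 0, 0, 0.0], [0, 0, 0, 0, 0, 0, 0.0]]
  ]
}}

```text
time_s: 12.15
tool_pos: [0.4445, 0.1114, 0.1153]
tool_rot: [-180.0, 0.0, 83.2]
force: [0.3, -0.3, -4.1]
grip_width: 0.0119
grasp_force: 30.0
```

The runners are already below the lip tops and the full weight is still on the gripper, so the fit is good. I lower the last millimetres.

Call:
{"op": "play_rows", "data": {
  "steps": [
    [[0, 0, 0.001, 0, 0, 0, 0.0], [0, 0, 0.001, 0, 0, 0, 0.0], [0, 0, 0, 0, 0, 0, 0.0], [0, 0, 0, 0, 0, 0, 0.0]]
  ]
}}

```text
time_s: 12.55
tool_pos: [0.4447, 0.1113, 0.1141]
tool_rot: [180.0, 0.0, 83.2]
force: [-3.6, -1.8, 5.0]
grip_width: 0.0115
grasp_force: 30.0
```

Call:
{"op": "play_rows", "data": {
  "steps": [
    [[0, 0, -0.0005, 0, 0, 0, 0.014], [0, 0, 0, 0, 0, 0, 0.02], [0, 0, 0, 0, 0, 0, 0.026], [0, 0, 0, 0, 0, 0, 0.028], [0, 0, 0, 0, 0, 0, 0.028], [0, 0, -0.01, 0, 0, 0, 0.028], [0, 0, -0.03, 0, 0, 0, 0.028], [0, 0, -0.04, 0, 0, 0, 0.028], [0, 0, -0.04, 0, 0, 0, 0.028], [0, 0, -0.04, 0, 0, 0, 0.028], [0, 0, 0, 0, 0, 0, 0.028]]
  ]
}}

```text
time_s: 13.65
tool_pos: [0.4475, 0.1125, 0.2799]
tool_rot: [179.4, -0.1, 83.2]
force: [0.9, 0.6, 0.1]
grip_width: 0.0278
grasp_force: 0.0
```

```bash
python3 - <<'E'
from look import *
goto(.488,.23,.24,83.2)
E
```

```text
shift [0.1215, 0.0259, 0.0403] turn [0.01, -0.001, 0.0] now [0.44752772 0.11246039 0.27985498] [ 1.79411097e+02 -6.15990861e-02  8.32030100e+01]
```

Released. I back off for a look at the seated tray, in the same geometry as the pick look.

Call:
{"op": "play_rows", "data": {
  "steps": [
    [[-0.03, 0, -0.03, 0, 0, 0, 0.028], [-0.03, 0, -0.03, 0, 0, 0, 0.028], [0, 0, 0, 0, 0, 0, 0.028], [0, 0, 0, 0, 0, 0, 0.028], [0, 0, 0, 0, 0, 0, 0.028]]
  ]
}}

```text
time_s: 14.15
tool_pos: [0.4369, 0.0529, 0.333]
tool_rot: [-179.9, -0.0, 83.3]
force: [-0.3, -0.2, -0.1]
grip_width: 0.0279
grasp_force: 0.0
```

```bash
sed -i 's/cv2.resize(im\[:130.*CUBIC)/cv2.resize(im[:240],(800,375),interpolation=cv2.INTER_CUBIC)/' look.py; python3 - <<'E'
from look import *
p=look("tray",(.4455,.111,-.12),.1,"w7")
E
```

```text
tcp [0.4368 0.053  0.3328] [-179.91   -0.     83.3 ]
tray [ 0.4458  0.1113 -0.1179] yaw -6.76 cost 0.099
```

View pics/w7.png

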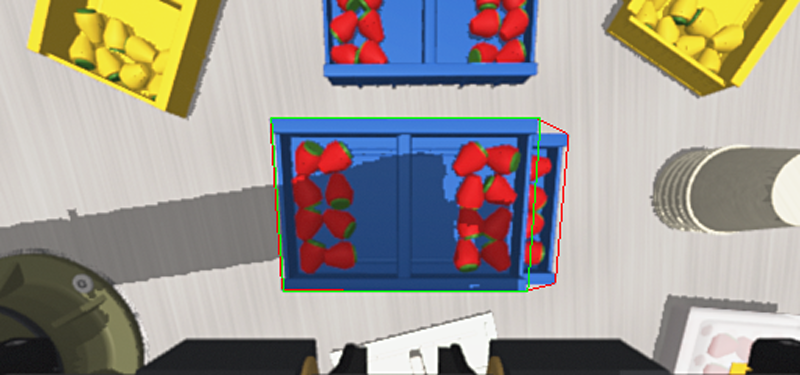

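The new tray sits level and in line: the fit gives (0.4458, 0.1113, -6.8°), and tray_b's end shows beyond it at columns 540–567. Now the left tray.

Call:
{"op": "play_rows", "data": {
  "steps": [
    [[0.02, 0.004, 0, 0, 0, 0, 0.029], [0.03, 0.005, 0, 0, 0, 0, 0.029], [0.035, 0.006, 0, 0, 0, 0, 0.029], [0.035, 0.006, 0, 0, 0, 0, 0.029], [0.035, 0.006, 0.02, 0, 0, 0, 0.029], [0.027, 0.005, 0.03, 0, 0, 0, 0.029], [0, 0, 0.03, 0, 0, 0, 0.029], [0, 0, 0.013, 0, 0, 0, 0.029], [0, 0, 0, 0, 0, 0, 0.029], [0, 0, 0, 0, 0, 0, 0.029], [0, 0, 0, 0, 0, 0, 0.029]]
  ]
}}

```text
time_s: 15.3
tool_pos: [0.4917, 0.2286, 0.2424]
tool_rot: [179.9, -0.0, 83.1]
force: [0.8, 0.2, -0.8]
grip_width: 0.0293
grasp_force: 0.0
```

```bash
python3 - <<'E'
from look import *
p=look("tray",(.49,.29,-.12),0,"w8")
goto(p[0],p[1],.035,90+np.degrees(p[2]))
E
```

```text
tcp [0.4916 0.2286 0.2424] [ 1.7984e+02 -3.0000e-02  8.3120e+01]
tray [ 0.4901  0.2921 -0.111 ] yaw -6.36 cost 0.011
shift [0.0627, -0.0097, 0.2074] turn [0.003, -0.0, -0.009] now [0.49164985 0.22864143 0.24241662] [ 1.79844101e+02 -2.68618056e-02  8.31200688e+01]
```

Call:
{"op": "play_rows", "data": {
  "steps": [
    [[0.03, -0.005, 0, 0, 0, -0.009, 0.029], [0.0325, -0.0047, 0, 0, 0, 0, 0.029], [0, 0, 0.04, 0, 0, 0, 0.029], [0, 0, 0.04, 0, 0, 0, 0.029], [0, 0, 0.04, 0, 0, 0, 0.029], [0, 0, 0.04, 0, 0, 0, 0.029], [0, 0, 0.03, 0, 0, 0, 0.029], [0, 0, 0.015, 0, 0, 0, 0.029], [0, 0, 0, 0, 0, 0, 0.029], [0, 0, 0, 0, 0, 0, 0.029], [0, 0, 0, 0, 0, 0, 0.029]]
  ]
}}

```text
time_s: 16.45
tool_pos: [0.4898, 0.2928, 0.038]
tool_rot: [179.8, -0.1, 83.7]
force: [-0.1, -0.9, -0.4]
grip_width: 0.029
grasp_force: 0.0
```

```bash
python3 - <<'E'
from h import *
goto(.4901,.2921,.0145,83.6);o=get_obs();print(o["force"],o["grip_width"])
E
```

```text
shift [-0.0007, 0.0003, 0.0235] turn [0.003, -0.002, 0.001] now [0.48977708 0.29280972 0.03795268] [ 1.79820928e+02 -1.01929076e-01  8.36788142e+01]
[-0.12456886 -0.94106559 -0.44898777] 0.028951839272024743
```

Call:
{"op": "play_rows", "data": {
  "steps": [
    [[0, 0, 0.012, 0, 0, 0, 0.029], [0, 0, 0.0115, 0, 0, 0, 0.029], [0, 0, 0, 0, 0, 0, 0.029], [0, 0, 0, 0, 0, 0, 0.0], [0, 0, 0, 0, 0, 0, 0.0], [0, 0, 0, 0, 0, 0, 0.0], [0, 0, 0, 0, 0, 0, 0.0], [0, 0, 0, 0, 0, 0, 0.0], [0, 0, 0, 0, 0, 0, 0.0]]
  ],
  "force": 30
}}

```text
time_s: 17.35
tool_pos: [0.489, 0.2921, 0.0126]
tool_rot: [179.9, -0.0, 83.7]
force: [2.0, 0.5, -1.2]
grip_width: 0.012
grasp_force: 30.0
```

Call:
{"op": "play_rows", "data": {
  "steps": [
    [[0, 0, -0.01, 0, 0, 0, 0.0], [0, 0, -0.02, 0, 0, 0, 0.0], [0, 0, -0.03, 0, 0, 0, 0.0], [0, 0, -0.04, 0, 0, 0, 0.0], [0, 0, -0.04, 0, 0, 0, 0.0], [0, 0, -0.04, 0, 0, 0, 0.0], [0, 0, -0.04, 0, 0, 0, 0.0], [0, 0, -0.02, 0, 0, 0, 0.0], [0, 0, 0, 0, 0, 0, 0.0], [0, 0, 0, 0, 0, 0, 0.0]]
  ]
}}

```text
time_s: 18.35
tool_pos: [0.4872, 0.2914, 0.2511]
tool_rot: [-179.9, 0.1, 83.7]
force: [0.2, 0.4, -4.7]
grip_width: 0.0117
grasp_force: 30.0
```

```bash
python3 - <<'E'
from h import *
goto(.486,.1066,.225,83.2)
E
```

```text
shift [-0.1838, 0.0191, 0.0264] turn [-0.002, 0.002, 0.009] now [0.48720804 0.29144905 0.25110131] [-1.79905060e+02  1.00257601e-01  8.37221361e+01]
```

Call:
{"op": "play_rows", "data": {
  "steps": [
    [[-0.01, 0.001, 0, 0, 0, 0, 0.0], [-0.02, 0.002, 0, 0, 0, 0.009, 0.0], [-0.03, 0.003, 0, 0, 0, 0, 0.0], [-0.035, 0.004, 0, 0, 0, 0, 0.0], [-0.035, 0.004, 0, 0, 0, 0, 0.0], [-0.03, 0.003, 0, 0, 0, 0, 0.0], [-0.015, 0.0015, 0, 0, 0, 0, 0.0], [-0.0088, 0.0006, 0.01, 0, 0, 0, 0.0], [0, 0, 0.016, 0, 0, 0, 0.0], [0, 0, 0, 0, 0, 0, 0.0], [0, 0, 0, 0, 0, 0, 0.0], [0, 0, 0, 0, 0, 0, 0.0]]
  ]
}}

```text
time_s: 19.55
tool_pos: [0.4857, 0.108, 0.2265]
tool_rot: [-180.0, -0.0, 83.3]
force: [0.0, -0.4, -4.4]
grip_width: 0.0121
grasp_force: 30.0
```

```bash
python3 - <<'E'
from h import *
goto(.486,.1066,.174,83.2)
E
```

```text
shift [-0.0014, 0.0005, 0.0525] turn [-0.0, -0.0, 0.001] now [0.48566499 0.10799598 0.22645631] [-1.79999859e+02 -2.76420645e-02  8.32697577e+01]
```

Call:
{"op": "play_rows", "data": {
  "steps": [
    [[-0.0014, 0.0005, 0.015, 0, 0, 0, 0.0], [0, 0, 0.02, 0, 0, 0, 0.0], [0, 0, 0.0125, 0, 0, 0, 0.0], [0, 0, 0.005, 0, 0, 0, 0.0], [0, 0, 0, 0, 0, 0, 0.0], [0, 0, 0, 0, 0, 0, 0.0], [0, 0, 0, 0, 0, 0, 0.0]]
  ]
}}

```text
time_s: 20.25
tool_pos: [0.4867, 0.1059, 0.1746]
tool_rot: [179.9, -0.0, 83.2]
force: [-0.3, 0.0, -4.8]
grip_width: 0.0121
grasp_force: 30.0
```

Call:
{"op": "play_rows", "data": {
  "steps": [
    [[0, 0, 0.003, 0, 0, 0, 0.0], [0, 0, 0.002, 0, 0, 0, 0.0], [0, 0, 0.002, 0, 0, 0, 0.0], [0, 0, 0, 0, 0, 0, 0.0], [0, 0, 0, 0, 0, 0, 0.0]]
  ]
}}

```text
time_s: 20.75
tool_pos: [0.486, 0.1057, 0.1668]
tool_rot: [-180.0, 0.0, 83.2]
force: [0.5, -0.2, -4.9]
grip_width: 0.0117
grasp_force: 30.0
```

Call:
{"op": "play_rows", "data": {
  "steps": [
    [[0, 0, 0.001, 0, 0, 0, 0.0], [0, 0, 0.001, 0, 0, 0, 0.0], [0, 0, 0, 0, 0, 0, 0.0], [0, 0, 0, 0, 0, 0, 0.0]]
  ]
}}

```text
time_s: 21.15
tool_pos: [0.486, 0.1057, 0.1648]
tool_rot: [-180.0, 0.0, 83.2]
force: [-1.3, 0.0, -5.6]
grip_width: 0.012
grasp_force: 30.0
```

Call:
{"op": "play_rows", "data": {
  "steps": [
    [[0, 0, 0.001, 0, 0, 0, 0.0], [0, 0, 0, 0, 0, 0, 0.0], [0, 0, 0, 0, 0, 0, 0.0]]
  ]
}}

```text
time_s: 21.45
tool_pos: [0.486, 0.1057, 0.1638]
tool_rot: [-180.0, 0.0, 83.2]
force: [0.5, 0.3, -4.6]
grip_width: 0.0116
grasp_force: 30.0
```

Call:
{"op": "play_rows", "data": {
  "steps": [
    [[0, 0, 0.001, 0, 0, 0, 0.0], [0, 0, 0, 0, 0, 0, 0.0], [0, 0, 0, 0, 0, 0, 0.0]]
  ]
}}

```text
time_s: 21.75
tool_pos: [0.486, 0.1057, 0.1628]
tool_rot: [-180.0, 0.0, 83.2]
force: [-0.3, -0.2, -5.0]
grip_width: 0.0119
grasp_force: 30.0
```

Call:
{"op": "play_rows", "data": {
  "steps": [
    [[0, 0, 0.001, 0, 0, 0, 0.0], [0, 0, 0, 0, 0, 0, 0.0], [0, 0, 0, 0, 0, 0, 0.0]]
  ]
}}

```text
time_s: 22.05
tool_pos: [0.4862, 0.1058, 0.1625]
tool_rot: [180.0, 0.0, 83.2]
force: [-3.2, -0.4, 3.4]
grip_width: 0.0121
grasp_force: 30.0
```

Seated. I release it and look.

Call:
{"op": "play_rows", "data": {
  "steps": [
    [[0, 0, 0, 0, 0, 0, 0.014], [0, 0, 0, 0, 0, 0, 0.02], [0, 0, 0, 0, 0, 0, 0.026], [0, 0, 0, 0, 0, 0, 0.028], [0, 0, 0, 0, 0, 0, 0.028], [0, 0, -0.01, 0, 0, 0, 0.028], [0, 0, -0.03, 0, 0, 0, 0.028], [0, 0, -0.04, 0, 0, 0, 0.028], [-0.03, 0, -0.04, 0, 0, 0, 0.028], [-0.03, 0, -0.04, 0, 0, 0, 0.028], [0, 0, -0.04, 0, 0, 0, 0.028], [0, 0, -0.02, 0, 0, 0, 0.028]]
  ]
}}

```text
time_s: 23.25
tool_pos: [0.4798, 0.0454, 0.3862]
tool_rot: [179.7, 0.0, 83.0]
force: [-0.3, -0.0, -0.2]
grip_width: 0.0282
grasp_force: 0.0
```

Call:
{"op": "play_rows", "data": {
  "steps": [
    [[0, 0, 0, 0, 0, 0, 0.04], [0, 0, 0, 0, 0, 0, 0.04], [0, 0, 0, 0, 0, 0, 0.04]]
  ]
}}

```text
time_s: 23.55
tool_pos: [0.4783, 0.0462, 0.3807]
tool_rot: [-179.9, 0.0, 83.2]
force: [0.2, 0.4, 0.2]
grip_width: 0.0384
grasp_force: 0.0
```

```bash
python3 - <<'E'
from look import *
p=look("stack",(.486,.1066,-.118),.15,"w9")
p=look("tray",(.486,.1066,-.118),.15)
goto(.445,-.165,.245,98)
E
```

```text
tcp [0.4783 0.0462 0.3806] [-1.7988e+02  2.0000e-02  8.3210e+01]
stack [ 0.4828  0.1067 -0.1207  0.034   0.0006] yaw -6.92 cost 0.015
tcp [0.4783 0.0462 0.3807] [-1.7988e+02  1.0000e-02  8.3210e+01]
tray [ 0.4855  0.1064 -0.1202] yaw -6.88 cost 0.101
shift [-0.2137, -0.0078, 0.1357] turn [-0.002, -0.0, -0.258] now [0.47830157 0.04622854 0.38065042] [-1.79878003e+02  1.02252995e-02  8.32079707e+01]
```

View pics/w9.png

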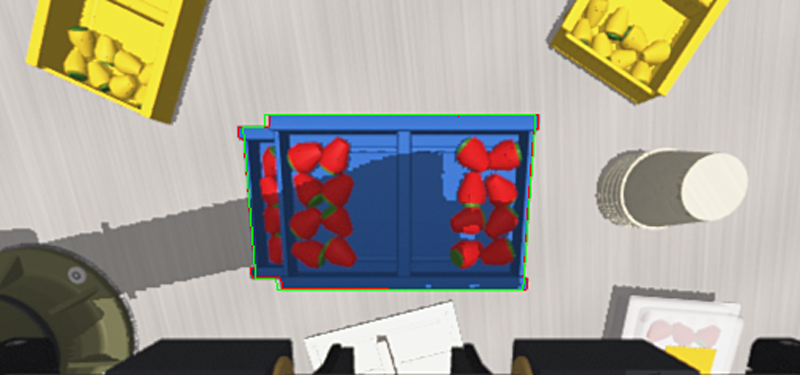

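The second tray is seated level at (0.485, 0.1065, -6.9°), with the lower one 40 mm back at columns 240–270. Now the lid.

Call:
{"op": "play_rows", "data": {
  "steps": [
    [[-0.03, -0.001, 0, 0, 0, 0, 0.04], [-0.04, -0.002, 0, 0, 0, 0, 0.04], [-0.04, -0.002, 0, 0, 0, 0, 0.04], [-0.04, -0.002, 0, 0, 0, 0, 0.04], [-0.035, -0.001, 0.03, 0, 0, 0, 0.04], [-0.029, 0, 0.04, 0, 0, -0.12, 0.04], [0, 0, 0.04, 0, 0, -0.138, 0.04], [0, 0, 0.026, 0, 0, 0, 0.04], [0, 0, 0, 0, 0, 0, 0.04], [0, 0, 0, 0, 0, 0, 0.04], [0, 0, 0, 0, 0, 0, 0.04]]
  ]
}}

```text
time_s: 24.75
tool_pos: [0.4466, -0.1654, 0.2476]
tool_rot: [179.9, 0.1, 98.0]
force: [0.0, -0.9, 0.3]
grip_width: 0.0401
grasp_force: 0.0
```

```bash
python3 - <<'E'
from look import *
p=look("lid",(.444,-.101,.145),0)
r=read_camera("wrist")
for s in silhouettes("wrist","lid"):
    print(s["extent"],s["p"],fit(r,s["pixels"],0,LID,(.444,-.101,.145)))
goto(p[0],p[1],.035,90+np.degrees(p[2]))
E
```

```text
tcp [ 0.4467 -0.1655  0.2477] [1.7986e+02 1.1000e-01 9.7990e+01]
lid [ 0.3942 -0.0137  0.136 ] yaw 7.79 cost 0.859
[191.1, 77.1, 332.3, 174.5] 0.63 (array([ 0.4441866 , -0.10160319,  0.14296794]), np.float64(0.02322881393256948))
shift [0.158, -0.031, 0.212] turn [0.002, 0.002, 0.003] now [ 0.4464185  -0.1655441   0.24733127] [1.79885866e+02 9.93903488e-02 9.79795691e+01]
```

```bash
python3 - <<'E'
from look import *
r=read_camera("wrist");s=silhouettes("wrist","lid")[0]
g=r["frame"].min(2);m=s["pixels"].astype(np.uint8);roi=cv2.dilate(m,np.ones((15,15)))>0
t,_=cv2.threshold(g[roi].reshape(-1,1),0,255,cv2.THRESH_OTSU)
print(t,np.median(g[m>0]),np.median(g[roi&(m==0)]))
for th in(t,t+8,t-8):
    k=cv2.morphologyEx(((g>th)&roi).astype(np.uint8),cv2.MORPH_OPEN,np.ones((5,5)))
    c=max(cv2.findContours(k,0,1)[0],key=cv2.contourArea);h=np.zeros_like(m);cv2.fillPoly(h,[cv2.convexHull(c)],1)
    print(th,fit(r,h>0,0,LID,(.4442,-.1016,.143)))
goto(.4442,-.1016,.035,98.2)
E
```

```text
188.0 142.0 175.0
188.0 (array([ 0.44625015, -0.10085046,  0.14636315]), np.float64(0.748894300472182))
196.0 (array([ 0.44620759, -0.10086776,  0.14651451]), np.float64(0.7572356502599147))
180.0 (array([ 0.44625015, -0.10085046,  0.14636315]), np.float64(0.7480816515850103))
shift [0.0638, 0.0068, 0.2117] turn [0.001, 0.001, -0.004] now [ 0.44606331 -0.1655227   0.2467888 ] [1.79928922e+02 6.75621562e-02 9.79698883e+01]
```

Call:
{"op": "play_rows", "data": {
  "steps": [
    [[0.03, -0.001, 0, 0, 0, -0.004, 0.04], [0.0338, -0.001, 0.01, 0, 0, 0, 0.04], [0, 0, 0.04, 0, 0, 0, 0.04], [0, 0, 0.04, 0, 0, 0, 0.04], [0, 0, 0.04, 0, 0, 0, 0.04], [0, 0, 0.04, 0, 0, 0, 0.04], [0, 0, 0.03, 0, 0, 0, 0.04], [0, 0, 0.01, 0, 0, 0, 0.04], [0, 0, 0, 0, 0, 0, 0.04], [0, 0, 0, 0, 0, 0, 0.04], [0, 0, 0, 0, 0, 0, 0.04]]
  ]
}}

```text
time_s: 26.1
tool_pos: [0.4362, -0.1031, 0.0376]
tool_rot: [179.8, 0.1, 98.2]
force: [-0.3, 0.5, -0.2]
grip_width: 0.0397
grasp_force: 0.0
```

```bash
python3 - <<'E'
from h import *
goto(.4442,-.1016,.0135,98.2);o=get_obs();print(o["force"],o["grip_width"])
E
```

```text
shift [0.0004, 0.008, 0.0241] turn [0.003, 0.002, -0.0] now [ 0.43621852 -0.10308575  0.03760208] [1.79839244e+02 1.17595174e-01 9.81830909e+01]
[-0.34018392  0.49052238 -0.23373204] 0.03969645613372969
```

I mistyped the small y shift, so I correct by +8 mm before going down.

Call:
{"op": "play_rows", "data": {
  "steps": [
    [[0.0005, 0.008, 0, 0, 0, 0, 0.04], [0, 0, 0.012, 0, 0, 0, 0.04], [0, 0, 0.012, 0, 0, 0, 0.04], [0, 0, 0, 0, 0, 0, 0.03], [0, 0, 0, 0, 0, 0, 0.02], [0, 0, 0, 0, 0, 0, 0.0], [0, 0, 0, 0, 0, 0, 0.0], [0, 0, 0, 0, 0, 0, 0.0], [0, 0, 0, 0, 0, 0, 0.0], [0, 0, 0, 0, 0, 0, 0.0]]
  ],
  "force": 20
}}

```text
time_s: 27.1
tool_pos: [0.4427, -0.101, 0.012]
tool_rot: [180.0, 0.0, 98.2]
force: [1.4, -0.1, 0.0]
grip_width: 0.0139
grasp_force: 20.0
```

Call:
{"op": "play_rows", "data": {
  "steps": [
    [[0, 0, -0.01, 0, 0, 0, 0.0], [0, 0, -0.02, 0, 0, 0, 0.0], [0, 0, -0.03, 0, 0, 0, 0.0], [0, 0, -0.04, 0, 0, 0, 0.0], [0, 0, -0.04, 0, 0, 0, 0.0], [0, 0, -0.04, 0, 0, 0, 0.0], [0, 0, -0.04, 0, 0, 0, 0.0], [0, 0, -0.04, 0, 0, 0, 0.0], [0, 0, -0.02, 0, 0, 0, 0.0], [0, 0, 0, 0, 0, 0, 0.0], [0, 0, 0, 0, 0, 0, 0.0], [0, 0, 0, 0, 0, 0, 0.0]]
  ]
}}

```text
time_s: 28.3
tool_pos: [0.4413, -0.1006, 0.29]
tool_rot: [-179.8, -0.1, 98.2]
force: [-0.4, 0.5, -2.7]
grip_width: 0.0139
grasp_force: 20.0
```

```bash
python3 - <<'E'
from look import *
o=get_obs();t=o["tool_pos"];print(t,o["tool_rot"],o["force"],o["grip_width"],o["grasp_force"])
r=read_camera("wrist");z0=t[2]-.0135;a=np.radians(o["tool_rot"][2]-90)
# far plate edge at columns around the middle: predicted row v measured brightness step
g=r["frame"].astype(int).min(2)
for k in(-.08,-.05,-.02,.03,.06,.085):
    e=lambda yy:proj(r,np.array([[t[0]+k*np.cos(a)-yy*np.sin(a),t[1]+k*np.sin(a)+yy*np.cos(a),z0+.009]]))[0]
    u,v=e(.066);c=int(round(u));print("col",c,"pred row",round(v,1),"px/mm",round((v-e(.076)[1])/10,2),"grey",g[int(v)-12:int(v)+13,c].tolist())
for s in silhouettes("wrist","lid"):print(s["extent"],s["p"])
goto(.485,.1066,.28,83.1)
E
```

```text
[ 0.44128122 -0.10058622  0.29002066] [-1.79833753e+02 -8.64873505e-02  9.82024174e+01] [-0.37735484  0.46275218 -2.65020906] 0.013890356545017959 19.999936083331704
col 124 pred row 126.8 px/mm 1.75 grey [200, 200, 201, 201, 201, 200, 200, 201, 202, 202, 202, 202, 204, 204, 164, 150, 153, 154, 155, 154, 154, 154, 155, 154, 154]
col 174 pred row 126.8 px/mm 1.75 grey [115, 116, 115, 116, 114, 116, 166, 197, 200, 198, 197, 197, 199, 199, 160, 150, 153, 154, 154, 155, 154, 154, 154, 154, 154]
col 224 pred row 126.8 px/mm 1.75 grey [117, 117, 116, 117, 117, 118, 117, 117, 117, 116, 117, 117, 115, 116, 141, 153, 155, 154, 155, 154, 155, 155, 154, 155, 153]
col 308 pred row 126.8 px/mm 1.76 grey [119, 120, 120, 121, 121, 119, 121, 119, 120, 119, 119, 118, 116, 117, 141, 153, 155, 155, 155, 154, 154, 155, 154, 155, 155]
col 358 pred row 126.8 px/mm 1.76 grey [198, 197, 198, 198, 199, 198, 198, 199, 198, 198, 199, 197, 197, 192, 165, 233, 243, 241, 241, 241, 240, 241, 241, 243, 243]
col 400 pred row 126.8 px/mm 1.76 grey [194, 195, 194, 195, 195, 195, 195, 196, 197, 197, 198, 200, 200, 199, 215, 237, 241, 241, 240, 241, 240, 240, 240, 240, 241]
[90.2, 125.4, 426.5, 289.7] 0.76
shift [0.1989, 0.0727, 0.0103] turn [-0.003, -0.001, 0.264] now [ 0.44148968 -0.10061959  0.29015146] [-1.79847929e+02 -9.64044859e-02  9.82027130e+01]
```

The lid is held square, with its far edge at row 128 against 126.8 predicted (0.6 mm off). Carry it to the stack.

Call:
{"op": "play_rows", "data": {
  "steps": [
    [[0.01, 0.004, 0, 0, 0, 0, 0.0], [0.02, 0.007, 0, 0, 0, 0, 0.0], [0.03, 0.011, 0, 0, 0, 0, 0.0], [0.035, 0.013, 0, 0, 0, 0, 0.0], [0.035, 0.013, 0, 0, 0, 0, 0.0], [0.03, 0.011, 0, 0, 0, 0, 0.0], [0.02, 0.007, 0, 0, 0, 0, 0.0], [0.0129, 0.0047, 0, 0, 0, 0, 0.0], [0.006, 0.002, 0, 0, 0, 0, 0.0]]
  ]
}}

```text
time_s: 29.3
tool_pos: [0.4855, 0.1091, 0.2915]
tool_rot: [-180.0, -0.1, 98.4]
force: [-0.4, -0.2, -1.9]
grip_width: 0.0139
grasp_force: 20.0
```

Call:
{"op": "play_rows", "data": {
  "steps": [
    [[0, 0, 0, 0, 0, 0.05, 0.0], [0, 0, 0, 0, 0, 0.08, 0.0], [0, 0, 0, 0, 0, 0.08, 0.0], [0, 0, 0, 0, 0, 0.054, 0.0], [0, 0, 0, 0, 0, 0, 0.0], [0, 0, 0, 0, 0, 0, 0.0], [0, 0, 0, 0, 0, 0, 0.0]]
  ]
}}

```text
time_s: 30.0
tool_pos: [0.486, 0.1062, 0.2917]
tool_rot: [-180.0, 0.0, 83.1]
force: [1.7, -0.6, -2.5]
grip_width: 0.0137
grasp_force: 20.0
```

```bash
python3 - <<'E'
from h import *
goto(.485,.107,.222,83.1)
E
```

```text
shift [0.0006, -0.001, 0.0697] turn [-0.0, 0.0, 0.0] now [0.48595692 0.10624459 0.29169331] [-1.79985037e+02  8.51535352e-03  8.31077687e+01]
```

Call:
{"op": "play_rows", "data": {
  "steps": [
    [[0.0006, -0.001, 0.02, 0, 0, 0, 0.0], [0, 0, 0.025, 0, 0, 0, 0.0], [0, 0, 0.015, 0, 0, 0, 0.0], [0, 0, 0.0097, 0, 0, 0, 0.0], [0, 0, 0, 0, 0, 0, 0.0], [0, 0, 0, 0, 0, 0, 0.0]]
  ]
}}

```text
time_s: 30.6
tool_pos: [0.4856, 0.1072, 0.2227]
tool_rot: [180.0, -0.0, 83.1]
force: [-0.5, 0.4, -1.1]
grip_width: 0.0139
grasp_force: 20.0
```

Call:
{"op": "play_rows", "data": {
  "steps": [
    [[0, 0, 0.003, 0, 0, 0, 0.0], [0, 0, 0.002, 0, 0, 0, 0.0], [0, 0, 0.002, 0, 0, 0, 0.0], [0, 0, 0, 0, 0, 0, 0.0], [0, 0, 0, 0, 0, 0, 0.0]]
  ]
}}

```text
time_s: 31.1
tool_pos: [0.4851, 0.1071, 0.2151]
tool_rot: [-180.0, 0.0, 83.1]
force: [-0.5, -0.3, -2.0]
grip_width: 0.0137
grasp_force: 20.0
```

Runner bottoms are at ~0.203, below the lip tops at 0.205, and there is no contact. I lower on.

Call:
{"op": "play_rows", "data": {
  "steps": [
    [[0, 0, 0.001, 0, 0, 0, 0.0], [0, 0, 0.001, 0, 0, 0, 0.0], [0, 0, 0, 0, 0, 0, 0.0], [0, 0, 0, 0, 0, 0, 0.0]]
  ]
}}

```text
time_s: 31.5
tool_pos: [0.4851, 0.107, 0.2131]
tool_rot: [-180.0, 0.0, 83.1]
force: [-0.4, 0.6, -1.7]
grip_width: 0.0137
grasp_force: 20.0
```

Call:
{"op": "play_rows", "data": {
  "steps": [
    [[0, 0, 0.001, 0, 0, 0, 0.0], [0, 0, 0, 0, 0, 0, 0.0], [0, 0, 0, 0, 0, 0, 0.0]]
  ]
}}

```text
time_s: 31.8
tool_pos: [0.4851, 0.1071, 0.2121]
tool_rot: [-180.0, 0.0, 83.1]
force: [-0.9, 0.3, -2.2]
grip_width: 0.0139
grasp_force: 20.0
```

Call:
{"op": "play_rows", "data": {
  "steps": [
    [[0, 0, 0.001, 0, 0, 0, 0.0], [0, 0, 0, 0, 0, 0, 0.0], [0, 0, 0, 0, 0, 0, 0.0]]
  ]
}}

```text
time_s: 32.1
tool_pos: [0.4854, 0.1071, 0.2119]
tool_rot: [180.0, 0.0, 83.1]
force: [-2.1, -1.4, 5.8]
grip_width: 0.014
grasp_force: 20.0
```

Seated. I release it, rise and back away.

Call:
{"op": "play_rows", "data": {
  "steps": [
    [[0, 0, 0, 0, 0, 0, 0.018], [0, 0, 0, 0, 0, 0, 0.026], [0, 0, 0, 0, 0, 0, 0.032], [0, 0, 0, 0, 0, 0, 0.036], [0, 0, 0, 0, 0, 0, 0.036], [0, 0, -0.01, 0, 0, 0, 0.036], [0, 0, -0.03, 0, 0, 0, 0.036], [0, 0, -0.04, 0, 0, 0, 0.036], [-0.03, 0, -0.04, 0, 0, 0, 0.036], [-0.03, 0, -0.02, 0, 0, 0, 0.036], [0, 0, 0, 0, 0, 0, 0.036], [0, 0, 0, 0, 0, 0, 0.036]]
  ]
}}

```text
time_s: 33.3
tool_pos: [0.4782, 0.0472, 0.3519]
tool_rot: [179.9, -0.0, 83.0]
force: [-0.2, 0.4, 0.4]
grip_width: 0.036
grasp_force: 0.0
```

```bash
python3 - <<'E'
from look import *
for _ in range(3):r=read_camera("wrist")
for s in silhouettes("wrist","lid"):print(s["extent"],s["p"],fit(r,s["pixels"],.2,LID,(.485,.107,-.12)))
for s in silhouettes("wrist","tray_b"):print("tray",s["extent"],s["p"],s["pixels"].sum())
r=read_camera("side")
for s in silhouettes("side","lid"):print("side",s["extent"],s["p"],fit(r,s["pixels"],.2,LID,(.485,.107,-.12)))
o=get_obs();print(o["tool_pos"],o["force"],o["time_s"])
E
```

```text
[163.3, 68.3, 356.9, 194.2] 0.6 (array([ 0.48543638,  0.10609912, -0.11952327]), np.float64(0.01278141127319743))
tray [358.6, 0.6, 475.5, 64.6] 0.73 4822
tray [146.0, 78.0, 168.9, 182.8] 0.67 1576
tray [4.5, 0.0, 123.5, 78.1] 0.59 6505
side [203.0, 171.1, 277.0, 218.5] 0.68 (array([ 0.48652872,  0.10688201, -0.14225751]), np.float64(0.04744040491051993))
[0.47760336 0.04827017 0.350614  ] [-0.56530953  0.12304356 -0.24812626] 33.65
```

The wrist camera measures the lid at (0.4854, 0.1061, -6.85°) on the tray at (0.485, 0.1065, -6.9°). It is seated, so I hand in.

```bash
python3 -c "
from cell import *
print(sign_off())"
```

```text
the job is handed in; nothing more can be done
None
```

Both loose blue trays are on the stack, the first in line with the bottom tray and the second with tray_b, with the lid seated on top; everything was let go and the job was handed in at about 34 s, though `sign_off()` returned no verdict.

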